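# Slide one sample tube out of a packed row and set it turning on the roller mixer

## Task

The green-capped tube lying in the blue tray has settled and must be mixed, but it is packed tight between its orange-capped neighbours: push it endways, cap first, until about half of it or more stands out past their caps, without disturbing the other tubes. Then pick it up and lay it lengthwise down between the front two rollers of the roller mixer (the pair nearest you, the mixer still switched off), let go, and switch the mixer on by pressing down the green-marked end of its rocker switch.

Things in the scene. Friction and masses are not known exactly. Their poses are not given: they have to be found in the camera images.
- tray: Blue tray, fixed, 146 (x) x 268 (y) mm, floor 3 mm, rim 9 mm high. Origin: centre of underside. Three ribs along y (tops 8 mm up) part it into 4 lanes at x = -50.7, -16.9, 16.9, 50.7 mm; a tube lies in each, cap to -y, caps touching or nearly so side by side. Bottom ends near y = +75 mm: 54 mm of floor free behind them, 86 mm in front of the caps.
- green_tube_mid (a point): Middle of the green-capped tube (any lane). 116 mm long, 36 to 73 g: white body 28 mm across, rounded bottom end; cap 33 mm across over the last 18 mm. z runs along it to the cap: bottom end z = -58, cap end z = +58 mm. Lying in the tray its axis is about 18 mm over the bench (2 degrees up to the cap); it slides endways under a push below 1 N.
- orange_a_mid (a point): Middle of an orange-capped tube of the same size and axes, in another lane of the tray. To be left where it is.
- orange_b_mid (a point): Middle of a second orange-capped tube in the tray, same size and axes. To be left where it is.
- orange_c_mid (a point): Middle of a third orange-capped tube in the tray, same size and axes. To be left where it is.
- mixer_tube_mid (a point): Middle of an orange-capped tube of the same size that already lies on the rear pair of the mixer's rollers, cap towards the mixer's -y. To be left where it is.
- mixer: White roller mixer, fixed, 140 (x) x 254 (y) mm. Origin: centre of underside; -x is its front (to the robot), +y its motor end. Four grey rollers 28 mm across, 160 mm long, along y at x = -51, -17, 17, 51 mm, tops 74 mm over the bench, mid-length at y = -31 mm; they turn freely. End cheek and motor housing are 74 mm high too; on the housing a fixed knob (rear) and the rocker (front).
- front_valley (a point): Where the middle of a tube comes to lie between the two front rollers, at the middle of their length: x = -34, y = -31, z = 84 mm in the mixer's frame; axes as the mixer's. The tube then lies along the mixer's y axis, cap either way.
- rocker (a joint): The mixer's black rocker switch, 24 (x) x 34 (y) mm, in rad: 0 = off (green-marked half, towards the mixer's +y, sticks up), 0.35 = on (that half pressed level). It stays where it is left; pressing takes about 3 N.
- rocker_on_end (a point): Point on top of the rocker's green-marked, raised half, 12 mm from the pivot towards the mixer's +y; 83 mm over the bench when off, 79 mm when on. Press straight down here or up to 5 mm further out; the half beyond the pivot (-y) rises meanwhile and must not be blocked.

How it is judged:
On the way, in this order (a step that is already met when the one before it is completed fails the run):
1. the green-capped tube, still lying in the tray, has been slid endways at least 45 mm out past its neighbours, and they are where they were (y of green_tube_mid in the frame of tray below -0.028 m and z of green_tube_mid in the frame of tray below 0.024 m and angle between the z axis of green_tube_mid and the y axis of tray, either way round below 0.25 rad and distance of each of orange_a_mid, orange_b_mid, orange_c_mid, mixer_tube_mid from where it was at the start of the episode below 0.015 m), for 0.2 s.
2. the green-capped tube lies down between the mixer's front two rollers, let go, with the mixer still off (x of green_tube_mid in the frame of front_valley between -0.007 and 0.007 m and y of green_tube_mid in the frame of front_valley between -0.022 and 0.022 m and z of green_tube_mid in the frame of front_valley between -0.006 and 0.006 m and angle between the z axis of green_tube_mid and the y axis of mixer, either way round below 0.12 rad and contact force between the fingers and green_tube below 0.05 N and value of joint rocker below 0.1 rad), for 0.2 s.
At the end, for the whole second after the job is handed in: Green-capped tube at rest between the front two rollers: its middle within 7 mm across, 22 mm along and 6 mm in height of that valley's middle, parallel within 0.12 rad; rocker over 0.25 rad (on); every orange-capped tube within 15 mm of its start (x of green_tube_mid in the frame of front_valley between -0.007 and 0.007 m and y of green_tube_mid in the frame of front_valley between -0.022 and 0.022 m and z of green_tube_mid in the frame of front_valley between -0.006 and 0.006 m and angle between the z axis of green_tube_mid and the y axis of mixer, either way round below 0.12 rad and distance of each of orange_a_mid, orange_b_mid, orange_c_mid, mixer_tube_mid from where it was at the start of the episode below 0.015 m and value of joint rocker above 0.25 rad and linear speed of green_tube below 0.02 m/s); the robot touches nothing.
It fails at once if one of the orange-capped tubes is shifted more than 20 mm (distance of any of orange_a_mid, orange_b_mid, orange_c_mid, mixer_tube_mid from where it was at the start of the episode above 0.02 m).
It also fails if it takes over 61 s, if anything falls off the work surface, if the arm or the gripper's body presses on something with over 40 N, if the wrist force passes 120 N, or if a joint passes its speed limit or range.

## Robot

A 6-joint arm with a two-finger parallel gripper is mounted at the origin on a cart in front of the work surface, level with it; the furniture and walls round the work are solid. World frame = base frame: x ahead of the robot, y to its left, z up, the work surface at z = 0. Lengths are in m, angles in rad, forces in N, time in s.
With the tool pointing down it reaches from about 0.375 to 0.9 m from the base axis. Payload 3.1 kg.
Tool frame: the origin (TCP) lies midway between the tips of the shut fingers; the grasp point (between the pads) lies 19 mm behind it; x points along the fingers, z is the direction in which the jaws open and shut, and the axes are right-handed (so a half turn about x gives the same grasp; the last joint's range is limited). The gripper opens to 87 mm and grips with 3 to 60 N. Pads are 19 mm wide; open, the fingers measure 117 mm over their backs; the gripper's body (75 mm by 190 mm) begins 51 mm behind the grasp point.
Start: joints at [1.151, 0.527, 1.433, -0, 1.181, -0.178], TCP at [0.15, 0.607, 0.223] pointing down, gripper open.
Joint ranges: [-3.08, 3.08], [-0.75, 2.2], [0.22, 2.44], [-1.43, 4.57], [0, 2.65], [-2.85, 2.85]. Speed limits (rad/s): [2.79, 2.79, 3.14, 3.14, 3.14, 3.14].

## Interface

Orientations are given as a unit quaternion [x, y, z, w].
In Python, from rig import readout, imaging, robot gives the robot as it stands. The module is installed in compiled form; this text tells all that it offers.
- The arm moves only by the tool play_rows, never from a script. Its argument "rows" is text: rows parted by semicolons, each of 7 numbers parted by spaces: the turn, a rotation vector about the tool's x, y, z in rad, then the shift along the tool's x, y, z in mm, then the closure, from 0 (fully open) to 1 (shut). In form: ax ay az tx ty tz gripper; .... A call has 1 to 8 rows; each row shifts and turns the commanded pose from where the row before left it, along the tool's axes as they then stand; what a row does not reach is not made up. A row lasts 1/12 s, in which the tool goes at most 41.7 mm and 7.16 degrees, less where a joint would pass 70% of its speed; a pose out of reach is approached as far as the arm can. A call with a gripper value outside its range is refused whole. The fingers move at their own pace and stop on an object; "squeeze" is the grip in N (left out, the last holds). Time passes only in rows, so rows that do not move let the fingers close. It gives the time, the measured TCP pose, the force and the opening at its end, in the units of the state.
- readout.get_obs(): the state, without advancing time (a new reading comes with each control period).
- imaging.camera(name): name is "side" or "top" or "wrist"; returns the picture (420x560x3 uint8, blue, green, red); there is no depth.
- imaging.camera_info(name): a dict with "K" (3x3 intrinsics, pixels), "k1" (the pictures are not rectified: a ray, as slopes to the right and down, at radius r is drawn at 1 + k1 r^2 times it, then the intrinsics apply), "world_to_cam" (4x4, takes a point from world to camera coordinates). Camera axes: x right, y down, z forward; pixel columns grow to the right and rows downward; lengths in m; the calibration is good to about 2 mm. A picture is of the moment at which its call begins: read the wrist's pose just before it. camera_info takes no time and is no camera call; for the wrist camera it gives the pose at the moment of the call.
- robot.hand_in(): hands the job in, once; it reports no verdict.
The state is a dict: "time": time; "q": joint angles; "joint_velocities": joint speeds; "joint_torque": joint torques, N m; "position": TCP position; "tool_rot": TCP orientation; "ft_force": force on the tool from outside, world axes, zero at the start; "moment": the same for the moment, N m; "grip_width": finger opening in m.
Only numpy, scipy, OpenCV 4.12 (cv2) and the standard library are available. Lean on these libraries where they do the work, as an engineer would, in place of code of your own. Each camera call takes 0.05 s, during which the arm holds its last target. There are 200 camera calls.

## Working session

There is one attempt and no reset: what is moved stays moved. The work goes in short steps, Python scripts to look and compute and a tool call to move; the robot and the scene stay as the last step left them, time stands still between calls to the robot, and variables do not carry over. Pictures are saved under pics/ and viewed, about 8 in all and at most 12, crops included, and the job is handed in when it is done.

Besides the shell and the picture viewer there is one more tool, called after "Call:" as name(argument=value, ...), one argument or row to a line, values as JSON. play_rows: Moves the arm, as the interface text tells. Its arguments: {"type":"object","properties":{"rows":{"type":"string"},"squeeze":{"type":"number"}},"required":["rows"]}

```bash
mkdir -p pics; cat > h.py <<'E'
import numpy as np, cv2
from rig import readout, imaging, robot
from scipy.spatial.transform import Rotation as R
np.set_printoptions(precision=4,suppress=True)
def ray(n,u,v,ci=None):
    ci=ci or imaging.camera_info(n);K=np.array(ci["K"]);T=np.array(ci["world_to_cam"])
    d=cv2.undistortPoints(np.array([[[u,v]]],float),K,np.array([ci["k1"],0,0,0.]))[0,0]
    Rm=T[:3,:3];c=-Rm.T@T[:3,3];return c,Rm.T@np.array([d[0],d[1],1])
def at(n,u,v,z,ci=None):
    c,d=ray(n,u,v,ci);return c+d*(z-c[2])/d[2]
def proj(n,P,ci=None):
    ci=ci or imaging.camera_info(n);K=np.array(ci["K"]);T=np.array(ci["world_to_cam"])
    return cv2.projectPoints(np.atleast_2d(np.array(P,float)),cv2.Rodrigues(T[:3,:3])[0],T[:3,3],K,np.array([ci["k1"],0,0,0.]))[0][:,0]
def pic(n,f,crop=None,s=1):
    im=imaging.camera(n)
    cv2.imwrite('pics/raw_'+f,im)
    if crop: a,b,c,d=crop; im=im[b:d,a:c]
    cv2.imwrite('pics/'+f,cv2.resize(im,None,fx=s,fy=s,interpolation=cv2.INTER_CUBIC))
E
python3 - <<'E'
from h import *
a=[]
for n in("top","side"):
    im=imaging.camera(n);cv2.imwrite(f'pics/raw_{n}.png',im);cv2.imwrite(f'pics/{n}.png',cv2.resize(im,(800,600)))
    ci=imaging.camera_info(n);print(n,np.array(ci["K"]),ci["k1"],ray(n,280,210))
print(readout.get_obs())
E
```

```text
top [[442.869    0.     279.9132]
 [  0.     442.869  208.6452]
 [  0.       0.       1.    ]] -0.1435532313343434 (array([ 0.3221, -0.026 ,  0.944 ]), array([ 0.2349,  0.0154, -0.9719]))
side [[469.6464   0.     277.3442]
 [  0.     469.6464 209.0578]
 [  0.       0.       1.    ]] -0.09942169911988925 (array([0.4999, 0.6594, 0.6376]), array([ 0.0279, -0.7764, -0.6296]))
{'time': 0.1, 'q': array([ 1.1505,  0.5284,  1.4337, -0.    ,  1.1814, -0.1785]), 'joint_velocities': array([ 0.    , -0.001 , -0.0033,  0.0017, -0.0005, -0.0007]), 'joint_torque': array([ -0.0012, -44.0988, -17.715 ,   0.0634,   0.0533,  -0.    ]), 'position': array([0.1494, 0.6062, 0.2217]), 'tool_rot': array([-0.4364,  0.5573,  0.4357,  0.556 ]), 'ft_force': array([-0.0382,  0.4198,  0.1875]), 'moment': array([-0.005 ,  0.0215, -0.0161]), 'grip_width': 0.08696754545379001}
```

View pics/top.png

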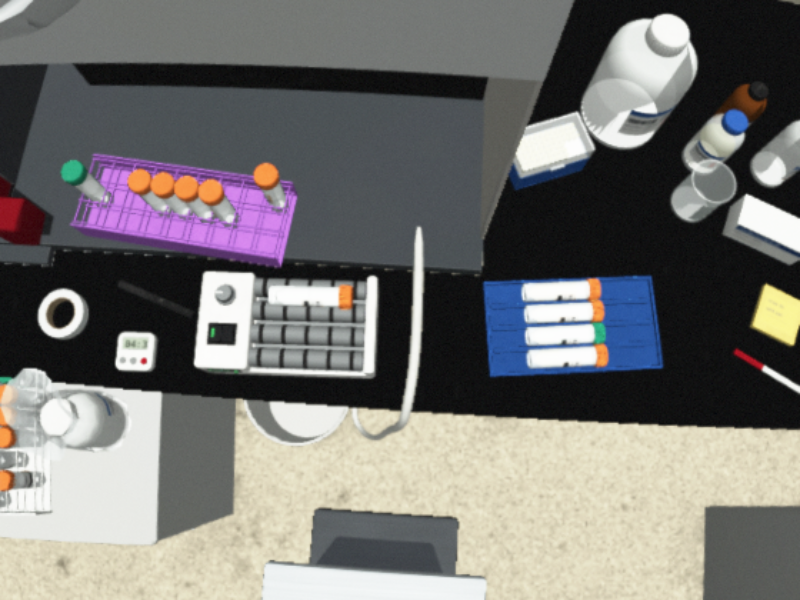

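View pics/side.png

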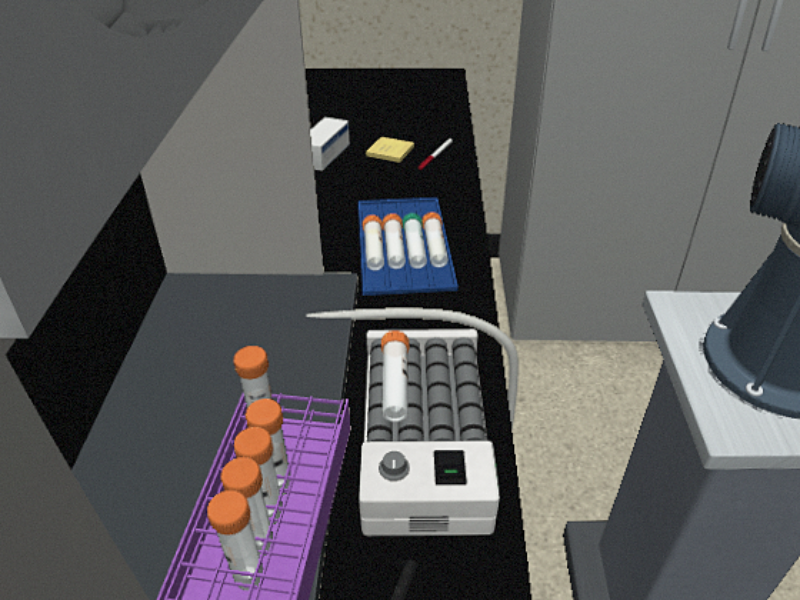

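The top view shows the tray at right, with the green cap at (600,333) in the second lane from the front. The mixer is at left with the rocker's green mark at (213,332), and a white faucet or hose arches between them at about (415,230–400). In the side view the same hose spans (305,315)–(515,400).

```bash
python3 - <<'E'
from h import *
im=cv2.imread('pics/raw_top.png')
cv2.imwrite('pics/c1.png',cv2.resize(im[188:268,333:473],None,fx=5.7,fy=5.7,interpolation=cv2.INTER_CUBIC))
cv2.imwrite('pics/c2.png',cv2.resize(im[185:268,130:272],None,fx=5.6,fy=5.6,interpolation=cv2.INTER_CUBIC))
def tri(a,b):
    c1,d1=ray('top',*a);c2,d2=ray('side',*b)
    s=np.linalg.lstsq(np.c_[d1,-d2],c2-c1,rcond=None)[0];p,q=c1+s[0]*d1,c2+s[1]*d2
    return (p+q)/2,np.linalg.norm(p-q)
k=.7
print('tip',tri((418*k,230*k),(307*k,315*k)))
# hose: match by epipolar; sample curve points in side, intersect with top line
side=[(307,315),(350,312),(400,309),(440,311),(480,323),(505,345),(514,370),(513,400)]
top=[(418,230),(419,260),(418,300),(415,340),(411,370),(405,400),(395,425),(378,436),(360,425)]
tp=np.array([np.array([np.interp(t,range(len(top)),[p[i] for p in top]) for i in(0,1)]) for t in np.linspace(0,8,161)])
for s in side:
    b=min(((tri(t*k,(s[0]*k,s[1]*k))) for t in tp),key=lambda r:r[1]);print(s,b)
E
```

```text
tip (array([ 0.6502, -0.0319,  0.0478]), np.float64(0.0032714945555105627))
(307, 315) (array([ 0.6502, -0.0319,  0.0478]), np.float64(0.0032714945555105627))
(350, 312) (array([ 0.5935, -0.036 ,  0.0517]), np.float64(0.0010929693289864137))
(400, 309) (array([ 0.5257, -0.0376,  0.057 ]), np.float64(0.0013967975538473067))
(440, 311) (array([ 0.4711, -0.0365,  0.0552]), np.float64(0.0002489871248477614))
(480, 323) (array([ 0.4166, -0.0312,  0.0394]), np.float64(0.0007240020748835957))
(505, 345) (array([ 0.3796, -0.0224,  0.0074]), np.float64(0.000911798837003392))
(514, 370) (array([ 0.3641, -0.0164, -0.0346]), np.float64(0.0002573963655308853))
(513, 400) (array([ 0.3605, -0.0099, -0.0897]), np.float64(0.0002988671465388891))
```

View pics/c1.png

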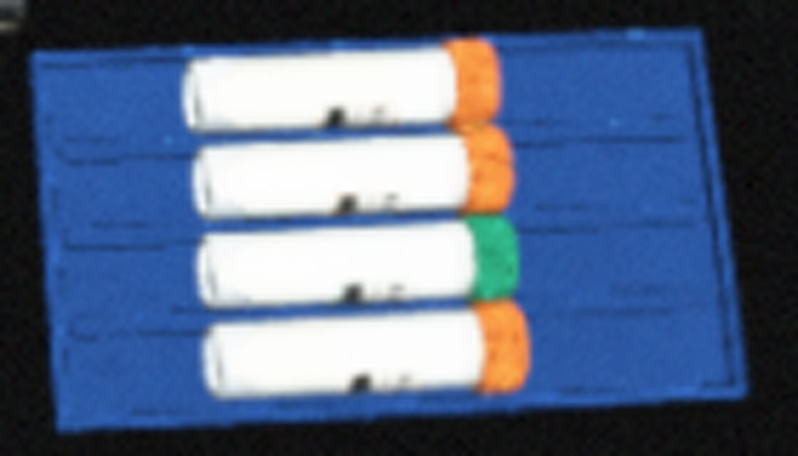

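View pics/c2.png

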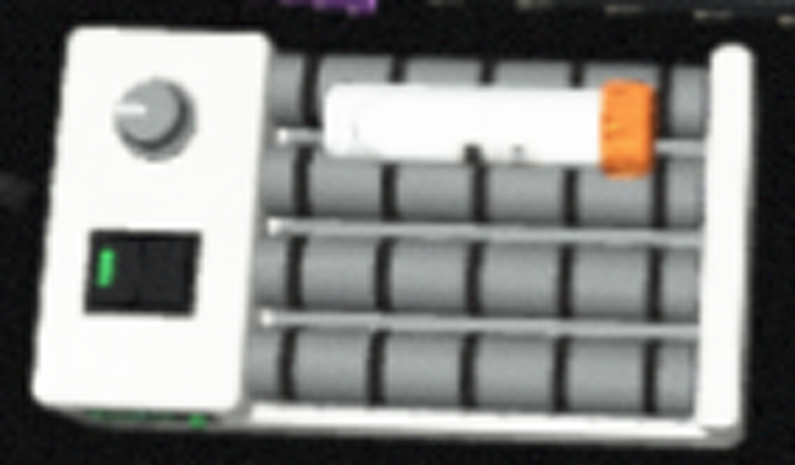

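The tray crop gives its rim corners at (31,52), (702,30), (747,398) and (58,432), with the green tube from x=197 to 519 at v≈260. The mixer crop shows the housing and cheek edges, with the rocker centred at (143,273) and its green mark at (106,267).

```bash
cat > fit.py <<'E'
from h import *
from scipy.optimize import least_squares
c1=lambda u,v:((u+.5)/5.7-.5+333,(v+.5)/5.7-.5+188); c2=lambda u,v:((u+.5)/5.6-.5+130,(v+.5)/5.6-.5+185)
T=[(31,52,.073,.134),(702,30,.073,-.134),(747,398,-.073,-.134),(58,432,-.073,.134)]
W=np.array([at('top',*c1(u,v),.009)[:2] for u,v,_,_ in T]);M=np.array([t[2:] for t in T])
tf=lambda p,m:p[:2]+m@np.array([[np.cos(p[2]),np.sin(p[2])],[-np.sin(p[2]),np.cos(p[2])]])
r=least_squares(lambda p:(tf(p,M)-W).ravel(),[.5,-.3,0]);tray=r.x;print('tray',tray,r.fun*1000)
inv=lambda p,w:(np.atleast_2d(w)-p[:2])@np.array([[np.cos(p[2]),-np.sin(p[2])],[np.sin(p[2]),np.cos(p[2])]])
E_=[(68,60,1,.127),(38,380,1,.127),(752,70,1,-.127),(743,420,1,-.127),(100,28,0,.07),(250,35,0,.07),(732,43,0,.07),(60,405,0,-.07),(220,413,0,-.07),(720,428,0,-.07)]
Wm=np.array([at('top',*c2(e[0],e[1]),.074)[:2] for e in E_])
f=lambda p:[inv(p,w)[0,e[2]]-e[3] for w,e in zip(Wm,E_)]
r=least_squares(f,[.5,.2,0]);mix=r.x;print('mixer',mix,r.fun*1000)
if __name__=='__main__':
    print('rocker c',inv(mix,at('top',*c2(143,273),.077)[:2]),'mark',inv(mix,at('top',*c2(106,267),.083)[:2]),at('top',*c2(106,267),.083))
    print('tubes: bottom,cap in tray')
    for a,b in [((187,95),(500,75)),((195,180),(515,166)),((199,270),(519,257)),((205,360),(529,347))]:
        print(inv(tray,[at('top',*c1(*a),.016)[:2],at('top',*c1(*b),.018)[:2]]).ravel()*1000)
    print('valley',tf(mix,np.array([-.034,-.031])))
    print('mixer tube', inv(mix,[at('top',*c2(325,122),.084)[:2],at('top',*c2(655,130),.084)[:2]])*1000)
    im=cv2.imread('pics/raw_side.png')
    P=[[*tf(tray,np.array([x*.073,y*.134])),.009] for x in(1,-1) for y in(1,-1)]+[[*tf(mix,np.array([x*.07,y*.127])),.074] for x in(1,-1) for y in(1,-1)]
    for p in proj('side',P)*800/560:print(p)
E
python3 fit.py
```

```text
tray [ 0.5272 -0.2769  0.1023] [-0.2616  0.1512  0.0107 -0.0041 -0.0283 -0.7416  0.2792  0.5946]
mixer [0.4919 0.1459 0.0409] [-0.047  -0.494   0.7845 -0.2435  0.7533 -0.7318  0.3072  0.4808 -0.3911
 -0.4183]
rocker c [[-0.0212  0.0904]] mark [[-0.0205  0.1023]] [0.4672 0.2474 0.083 ]
tubes: bottom,cap in tray
[ 52.2621  76.1617  55.2969 -46.3412]
[ 19.0236  75.8435  19.2691 -48.1728]
[-15.5496  77.1404 -16.0068 -45.8027]
[-49.632   77.5951 -50.4689 -45.961 ]
valley [0.4592 0.1136]
mixer tube [[ 34.5332  26.4894]
 [ 34.4967 -92.7122]]
[361.8463 290.9973]
[357.8883 200.5969]
[457.5481 286.2506]
[437.2757 197.1694]
[358.0094 498.6501]
[365.4131 328.048 ]
[500.0754 496.6699]
[475.5568 326.7368]
```

```bash
cat > go.py <<'E'
from fit import *
def rel(frame,xy,z,zdir,steps=None,yawoff=0):
    """delta from measured pose to TCP at frame-xy, height z, tool x down, tool z along frame axis zdir"""
    o=readout.get_obs();R0=R.from_quat(o['tool_rot']);p=np.r_[tf(frame,np.array(xy)/1000),z/1000]
    c,s=np.cos(frame[2]),np.sin(frame[2]);zw=np.array([c*zdir[0]-s*zdir[1],s*zdir[0]+c*zdir[1],0]);xw=np.array([0,0,-1.]);
    Rt=R.from_matrix(np.c_[xw,np.cross(zw,xw),zw])
    print('pos',o['position'],'q',o['q'],'w',o['grip_width'],'t',o['time'],'F',o['ft_force'])
    print(' target',p,'rot(tool)',(R0.inv()*Rt).as_rotvec(),'world d mm',(p-o['position'])*1000)
    print(' shift if turned first',Rt.inv().apply(p-o['position'])*1000,'| in present axes',R0.inv().apply(p-o['position'])*1000)
E
python3 - <<'E'
from go import *
print(R.from_quat(readout.get_obs()['tool_rot']).as_matrix())
rel(tray,(-16.5,102),120,(0,1))
rel(tray,(-16.5,102),120,(0,-1))
E
```

```text
tray [ 0.5272 -0.2769  0.1023] [-0.2616  0.1512  0.0107 -0.0041 -0.0283 -0.7416  0.2792  0.5946]
mixer [0.4919 0.1459 0.0409] [-0.047  -0.494   0.7845 -0.2435  0.7533 -0.7318  0.3072  0.4808 -0.3911
 -0.4183]
[[-0.0008 -0.9709  0.2394]
 [-0.0018  0.2394  0.9709]
 [-1.      0.0003 -0.0019]]
pos [0.1494 0.6062 0.2217] q [ 1.1505  0.5284  1.4337 -0.      1.1814 -0.1785] w 0.08696754545379001 t 0.1 F [-0.0382  0.4198  0.1875]
 target [ 0.5004 -0.1771  0.12  ] rot(tool) [-0.3441 -0.0018 -0.0007] world d mm [ 351.0402 -783.3492 -101.666 ]
 shift if turned first [ 101.666  -269.1948 -815.107 ] | in present axes [ 102.7793 -528.4337 -676.3101]
pos [0.1494 0.6062 0.2217] q [ 1.1505  0.5284  1.4337 -0.      1.1814 -0.1785] w 0.08696754545379001 t 0.1 F [-0.0382  0.4198  0.1875]
 target [ 0.5004 -0.1771  0.12  ] rot(tool) [ 2.7975 -0.0009  0.0026] world d mm [ 351.0402 -783.3492 -101.666 ]
 shift if turned first [101.666  269.1948 815.107 ] | in present axes [ 102.7793 -528.4337 -676.3101]
```

Call:
play_rows(
  rows="-0.115 0 0 0 0 0 1; -0.115 0 0 0 0 0 1; -0.114 0 0 0 0 0 1; 0 0 0 0 -36 -20 1; 0 0 0 0 -36 -20 1; 0 0 0 0 -36 -20 1; 0 0 0 0 -36 -20 1; 0 0 0 0 -36 -20 1",
)

```text
time: 0.77
position: [0.34, 0.5246, 0.2221]
tool_rot: [-0.525, 0.474, 0.525, 0.473]
ft_force: [0.7, 0.8, 0.8]
grip_width: 0.0413
```

Call:
play_rows(
  rows="0 0 0 0 -12 -38 1; 0 0 0 0 -12 -38 1; 0 0 0 0 -12 -38 1; 0 0 0 0 -12 -38 1; 0 0 0 0 -12 -38 1; 0 0 0 0 -12 -38 1; 0 0 0 0 -12 -38 1; 0 0 0 0 -5 -38 1",
)

```text
time: 1.43
position: [0.4599, 0.2305, 0.2224]
tool_rot: [0.525, -0.474, -0.525, -0.474]
ft_force: [0.8, 0.1, 0.3]
grip_width: 0.0009
```

Call:
play_rows(
  rows="0 0 0 0 0 -38 1; 0 0 0 0 0 -38 1; 0 0 0 0 0 -38 1; 0 0 0 0 0 -38 1; 0 0 0 0 0 -38 1; 0 0 0 0 0 -38 1; 0 0 0 0 0 -38 1; 0 0 0 0 0 -38 1",
)

```text
time: 2.1
position: [0.489, -0.0718, 0.2224]
tool_rot: [-0.525, 0.474, 0.525, 0.474]
ft_force: [0.7, -0.4, -0.6]
grip_width: 0.0003
```

```bash
python3 -c "
from go import *
rel(tray,(-16.5,102),120,(0,1))"
```

```text
tray [ 0.5272 -0.2769  0.1023] [-0.2616  0.1512  0.0107 -0.0041 -0.0283 -0.7416  0.2792  0.5946]
mixer [0.4919 0.1459 0.0409] [-0.047  -0.494   0.7845 -0.2435  0.7533 -0.7318  0.3072  0.4808 -0.3911
 -0.4183]
pos [ 0.489  -0.0718  0.2224] q [-0.3725  0.353   1.7537  0.0002  1.0355 -2.0453] w 0.0002983928313440797 t 2.1 F [ 0.7263 -0.4151 -0.5513]
 target [ 0.5004 -0.1771  0.12  ] rot(tool) [-0.0004  0.0004 -0.0005] world d mm [  11.402  -105.2838 -102.3621]
 shift if turned first [ 102.3621   -0.5889 -105.8978] | in present axes [ 102.32     -0.6759 -105.9379]
```

Call:
play_rows(
  rows="0 0 0 0 0 -36 1; 0 0 0 0 0 -35 1; 0 0 0 0 0 -35 1; 0 0 0 35 0 0 1; 0 0 0 35 0 0 1; 0 0 0 35 0 0 1; 0 0 0 35 0 0 1; 0 0 0 20 0 0 1",
)

```text
time: 2.77
position: [0.4982, -0.1746, 0.0591]
tool_rot: [-0.523, 0.474, 0.527, 0.474]
ft_force: [-0.0, 1.0, 0.6]
grip_width: 0.0007
```

```bash
python3 -c "
from go import *
rel(tray,(-16.5,102),13,(0,1))
pic('top','p1.png',(323,178,483,288),5)"
```

```text
tray [ 0.5272 -0.2769  0.1023] [-0.2616  0.1512  0.0107 -0.0041 -0.0283 -0.7416  0.2792  0.5946]
mixer [0.4919 0.1459 0.0409] [-0.047  -0.494   0.7845 -0.2435  0.7533 -0.7318  0.3072  0.4808 -0.3911
 -0.4183]
pos [ 0.4982 -0.1746  0.0591] q [-0.5489  0.6559  1.8014 -0.      0.6897 -2.2213] w 0.0006694552872084514 t 2.7667 F [-0.0445  0.9695  0.5908]
 target [ 0.5004 -0.1771  0.013 ] rot(tool) [-0.0007  0.0033 -0.0043] world d mm [  2.1976  -2.5062 -46.1107]
 shift if turned first [46.1107 -1.9302 -2.7176] | in present axes [46.0927 -2.1315 -2.8676]
```

View pics/p1.png

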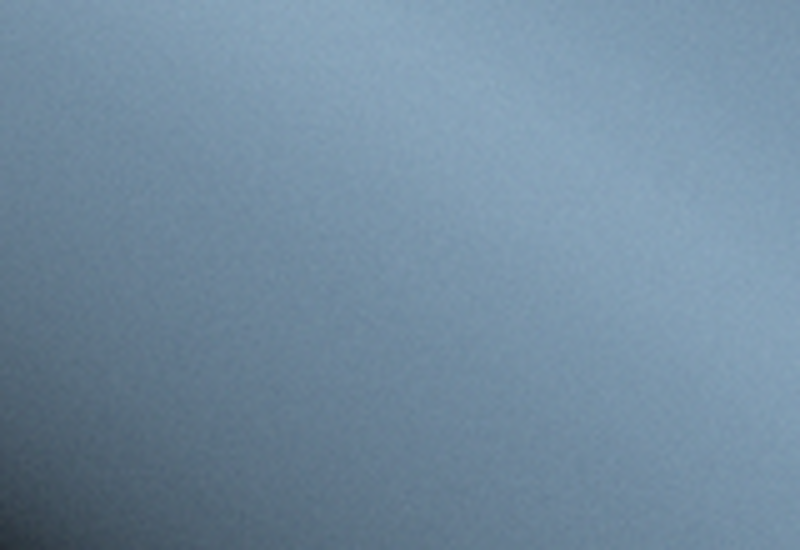

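The arm fills the whole top view here, so I'll use the side and wrist cameras instead.

Call:
play_rows(
  rows="0 0 0 0 0 0 1; 0 0 0 20 0 0 1; 0 0 0 10 0 0 1; 0 0 0 0 0 0 1",
)

```text
time: 3.15
position: [0.4999, -0.1753, 0.0322]
tool_rot: [-0.524, 0.474, 0.525, 0.474]
ft_force: [-1.0, 0.9, -0.0]
grip_width: 0.0005
```

```bash
python3 -c "
from go import *
rel(tray,(-16.5,102),13,(0,1))
a=imaging.camera('wrist');ci=imaging.camera_info('wrist');b=imaging.camera('side')
cv2.imwrite('pics/raww.png',a);cv2.imwrite('pics/raws.png',b)
print(np.round(proj('wrist',[[*tf(tray,np.array(q)/1000),.016] for q in [(-16.5,75),(-16.5,-41),(-33.8,75),(0,75)]],ci)))
b=cv2.resize(b[120:220,230:340],None,fx=4,fy=4,interpolation=cv2.INTER_CUBIC)
a=cv2.resize(a,(360,270));c=np.zeros((400,800,3),np.uint8);c[:,:440]=b;c[:270,440:]=a
cv2.imwrite('pics/p2.png',c)"
```

```text
tray [ 0.5272 -0.2769  0.1023] [-0.2616  0.1512  0.0107 -0.0041 -0.0283 -0.7416  0.2792  0.5946]
mixer [0.4919 0.1459 0.0409] [-0.047  -0.494   0.7845 -0.2435  0.7533 -0.7318  0.3072  0.4808 -0.3911
 -0.4183]
pos [ 0.4999 -0.1753  0.0322] q [-0.5483  0.7054  1.8097 -0.      0.6279 -2.2213] w 0.00046259665763037747 t 3.15 F [-0.9572  0.9385 -0.0197]
 target [ 0.5004 -0.1771  0.013 ] rot(tool) [-0.0001  0.0009 -0.0012] world d mm [  0.4707  -1.8614 -19.1959]
 shift if turned first [19.1959 -0.2781 -1.8998] | in present axes [19.1939 -0.3004 -1.9162]
[[237. 253.]
 [ 67. 252.]
 [235. 228.]
 [238. 275.]]
```

View pics/p2.png

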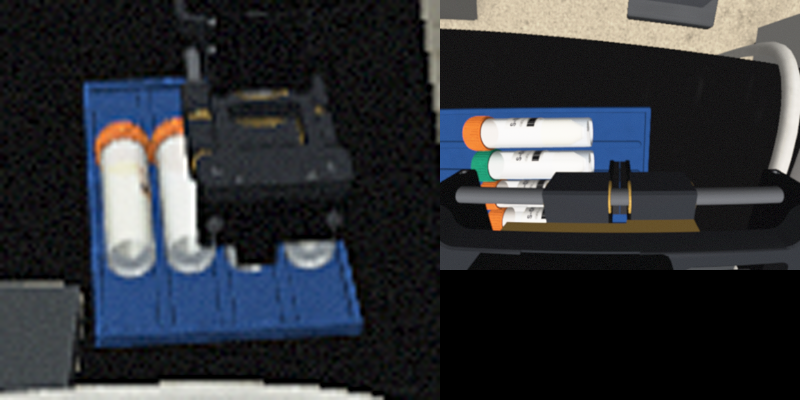

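```bash
python3 -c "
from go import *
p=readout.get_obs()['position']
y=np.array([-.102,.995,0]);x=np.array([.995,.102,0])
P=[p,p+.015*y+.0095*x,p+.015*y-.0095*x,p-.015*y+.0095*x,p-.015*y-.0095*x, p+[0,0,.07],[*tf(tray,np.array([-.0165,.075])),.016]]
print((proj('side',P)-[230,120])*4)
print(proj('wrist',P)*360/560+[440,0])
print(inv(tray,p[:2]))
a=cv2.imread('pics/raws.png')[150:200,270:330];cv2.imwrite('pics/p3.png',cv2.resize(a,None,fx=10,fy=10,interpolation=cv2.INTER_CUBIC))
" | tail -16
```

```text
-0.4183]
[[252.3714 257.2319]
 [237.4775 274.2731]
 [272.4214 272.598 ]
 [232.7524 242.2011]
 [266.9133 240.5942]
 [253.765  149.1381]
 [248.0825 252.8071]]
[[620.1026 170.2507]
 [635.73   179.1875]
 [636.3243 161.0326]
 [604.4163 179.1323]
 [603.9381 160.9743]
 [620.422  224.0568]
 [592.4565 162.0063]]
[[-0.0161  0.1034]]
```

View pics/p3.png

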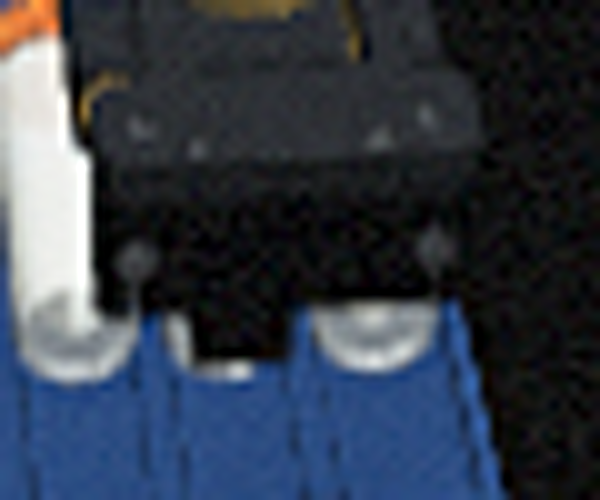

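Call:
play_rows(
  rows="0 0 0 10 0 0 1; 0 0 0 9 0 0 1; 0 0 0 0 0 -3 1; 0 0 0 0 0 -6 1; 0 0 0 0 0 -6 1; 0 0 0 0 0 -4 1; 0 0 0 0 0 -4 1; 0 0 0 0 0 -4 1",
)

```text
time: 3.92
position: [0.5031, -0.2031, 0.0137]
tool_rot: [0.525, -0.474, -0.525, -0.474]
ft_force: [0.4, 0.1, 0.2]
grip_width: 0.0006
```

Call:
play_rows(
  rows="0 0 0 0 0 -5 1; 0 0 0 0 0 -5 1; 0 0 0 0 0 -5 1; 0 0 0 0 0 -5 1; 0 0 0 0 0 -5 1; 0 0 0 0 0 -5 1; 0 0 0 0 0 -4 1; 0 0 0 0 0 0 1",
)

```text
time: 4.58
position: [0.507, -0.2374, 0.0136]
tool_rot: [0.525, -0.474, -0.524, -0.474]
ft_force: [0.1, 0.9, 0.9]
grip_width: 0.0006
```

```bash
python3 -c "
from go import *
rel(tray,(-16.5,27),13,(0,1))
pic('wrist','p4.png',(0,130,400,370),2)
y=lambda q:[*tf(tray,np.array(q)/1000),.018]
print(proj('wrist',[y((-16.5,t)) for t in (-41,-80,-90,-100,-110)])*2-[0,260])
" | tail -9
```

```text
-0.4183]
pos [ 0.507  -0.2374  0.0136] q [-0.6375  0.7587  1.7394 -0.0003  0.642  -2.3096] w 0.0006133231942606931 t 4.5833 F [0.0987 0.9246 0.8548]
 target [ 0.5081 -0.2517  0.013 ] rot(tool) [-0.0007 -0.0011  0.0009] world d mm [  1.1119 -14.3112  -0.619 ]
 shift if turned first [  0.619    0.3557 -14.3499] | in present axes [  0.634    0.3458 -14.3495]
[[283.2363 274.5616]
 [158.668  272.9466]
 [127.7116 272.4416]
 [ 97.2274 271.8996]
 [ 67.2515 271.3207]]
```

View pics/p4.png

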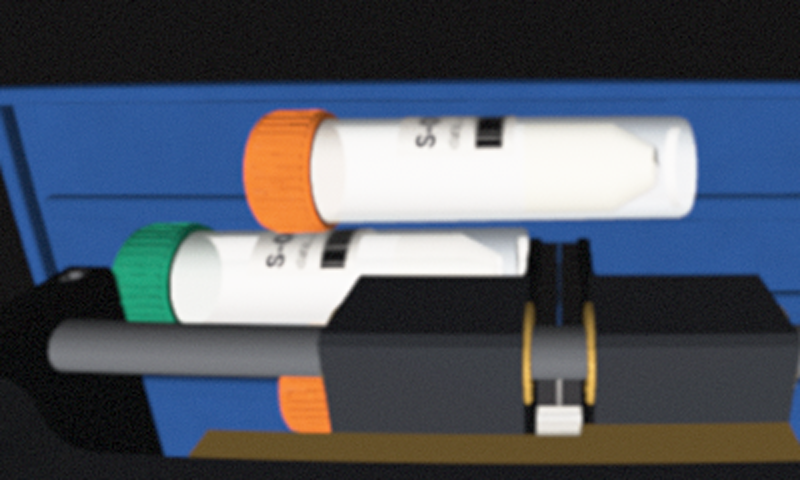

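The green cap end is at u≈113 and the orange neighbour's at u≈243, so the tube stands about 42 mm out and nothing else has moved. I'll push 15 mm more.

Call:
play_rows(
  rows="0 0 0 0 0 -4 1; 0 0 0 0 0 -4 1; 0 0 0 0 0 -4 1; 0 0 0 0 0 -3 1; 0 0 0 0 0 0 1; 0 0 0 0 0 8 1; 0 0 0 -20 0 5 1; 0 0 0 -40 0 0 1",
)

```text
time: 5.3
position: [0.5028, -0.2342, 0.07]
tool_rot: [-0.52, 0.474, 0.529, 0.473]
ft_force: [0.9, -0.2, -0.3]
grip_width: 0.0006
```

```bash
python3 -c "
from go import *
pic('wrist','p5.png',(0,130,400,370),2)
rel(tray,(-16.5,-61),70,(1,0))
rel(tray,(-16.5,-61),70,(-1,0))
" | tail -6
```

```text
pos [ 0.5082 -0.238   0.0792] q [-0.6372  0.6469  1.7152  0.0002  0.7748 -2.3115] w 0.0006764328937426201 t 5.35 F [0.9158 0.1688 3.7448]
 target [ 0.5171 -0.3393  0.07  ] rot(tool) [1.5718 0.0004 0.0053] world d mm [   8.8893 -101.2635   -9.1571]
 shift if turned first [   9.1571 -101.6418   -1.5   ] | in present axes [   9.4682    1.6356 -101.6112]
pos [ 0.5082 -0.238   0.0792] q [-0.6372  0.6469  1.7152  0.0002  0.7748 -2.3115] w 0.0006764328937426201 t 5.35 F [0.9158 0.1688 3.7448]
 target [ 0.5171 -0.3393  0.07  ] rot(tool) [-1.5698 -0.0053  0.0004] world d mm [   8.8893 -101.2635   -9.1571]
 shift if turned first [  9.1571 101.6418   1.5   ] | in present axes [   9.4682    1.6356 -101.6112]
```

View pics/p5.png

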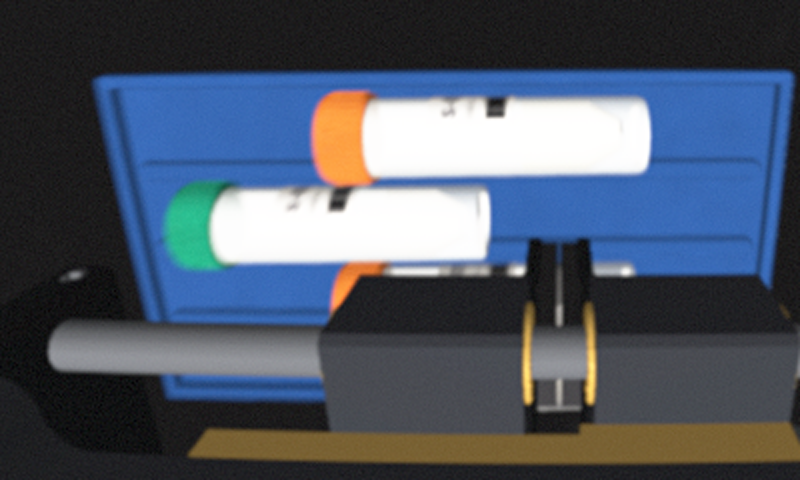

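The green tube now stands well out past the oranges (caps at u≈165 and u≈313), and the oranges haven't moved. Next I'll turn 90° and go over its protruding part.

Call:
play_rows(
  rows="0 0 0 0 0 -33 0.4; 0 0 0 0 1 -33 0.4; 0 0 0 0 1 -33 0.4; 0.112 0 0 0 0 0 0.4; 0.112 0 0 0 0 0 0.4; 0.112 0 0 0 0 0 0.4; 0.112 0 0 0 0 0 0.4; 0.112 0 0 0 0 0 0.4",
)

```text
time: 6.02
position: [0.5146, -0.3361, 0.0734]
tool_rot: [-0.372, 0.601, 0.372, 0.601]
ft_force: [0.3, -0.7, 0.1]
grip_width: 0.0458
```

Call:
play_rows(
  rows="0.112 0 0 0 0 0 0.4; 0.112 0 0 0 0 0 0.4; 0.112 0 0 0 0 0 0.4; 0.112 0 0 0 0 0 0.4; 0.112 0 0 0 0 0 0.4; 0.112 0 0 0 0 0 0.4; 0.112 0 0 0 0 0 0.4; 0.112 0 0 0 0 0 0.4",
)

```text
time: 6.68
position: [0.5147, -0.336, 0.0735]
tool_rot: [-0.075, 0.703, 0.075, 0.703]
ft_force: [-0.7, -0.4, 0.9]
grip_width: 0.0523
```

Call:
play_rows(
  rows="0.112 0 0 0 0 0 0.4; 0 0 0 0 0 0 0.4; 0 0 0 0 0 0 0.4",
)

```text
time: 6.93
position: [0.5148, -0.3362, 0.0735]
tool_rot: [-0.038, 0.706, 0.038, 0.706]
ft_force: [-1.0, 0.7, -0.6]
grip_width: 0.0519
```

```bash
python3 -c "
from go import *
rel(tray,(-16.5,-59),11,(1,0))
a=imaging.camera('wrist');cv2.imwrite('pics/p6.png',cv2.resize(a,(800,600)))
p=readout.get_obs()['position']
print(inv(tray,p[:2]),proj('wrist',[p]+[[*tf(tray,np.array(q)/1000),.018] for q in[(-16.5,-98),(-16.5,18),(-16.5,-59)]])*800/560)
" | tail -7
```

```text
pos [ 0.5148 -0.3362  0.0735] q [-0.7601  0.7079  1.5734  0.      0.8606 -0.8685] w 0.05192176172996161 t 6.9333 F [-1.0101  0.6815 -0.6191]
 target [ 0.5169 -0.3373  0.011 ] rot(tool) [ 0.006  -0.0002 -0.0002] world d mm [  2.0801  -1.0493 -62.5046]
 shift if turned first [62.5046 -1.2563  1.9621] | in present axes [62.5039 -1.2826  1.9643]
[[-0.0185 -0.0579]] [[397.4399 377.5317]
 [400.7467 396.2677]
 [402.783  187.9105]
 [401.3713 333.1693]]
```

View pics/p6.png

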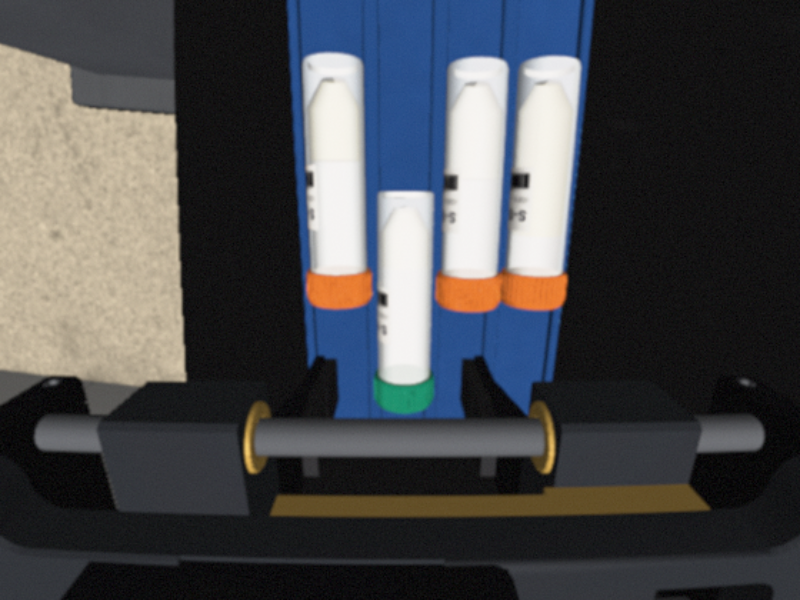

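The wrist view agrees with the estimate: the tube's bottom end is at (405,190), predicted (403,188), and the fingers straddle its front part. I'll descend and grip.

Call:
play_rows(
  rows="0.006 0 0 20 -1.3 2.4 0.4; 0 0 0 20 0 0 0.4; 0 0 0 15 0 0 0.4; 0 0 0 7 0 0 0.4; 0 0 0 0 0 0 0.4; 0 0 0 0 0 0 0.4",
)

```text
time: 7.48
position: [0.5173, -0.3378, 0.0115]
tool_rot: [-0.035, 0.706, 0.035, 0.706]
ft_force: [-0.4, -0.3, -0.2]
grip_width: 0.0517
```

```bash
python3 -c "
from go import *
rel(tray,(-16.2,-59),10.5,(1,0))" | tail -3
```

```text
pos [ 0.5173 -0.3378  0.0115] q [-0.7591  0.8061  1.5852 -0.      0.7507 -0.859 ] w 0.05172224839655454 t 7.4833 F [-0.3716 -0.2552 -0.1751]
 target [ 0.5171 -0.3372  0.0105] rot(tool) [-0.0024 -0.0003 -0.0003] world d mm [-0.1756  0.5416 -0.9966]
 shift if turned first [ 0.9966  0.5568 -0.1194] | in present axes [ 0.9968  0.5562 -0.1204]
```

Call:
play_rows(
  rows="0 0 0 0.5 0 0 1; 0 0 0 0 0 0 1; 0 0 0 0 0 0 1; 0 0 0 0 0 0 1; 0 0 0 0 0 0 1; 0 0 0 0 0 0 1; 0 0 0 0 0 0 1; 0 0 0 0 0 0 1",
  squeeze=20,
)

```text
time: 8.15
position: [0.5176, -0.3381, 0.0115]
tool_rot: [-0.035, 0.706, 0.035, 0.706]
ft_force: [-0.2, 0.3, 3.1]
grip_width: 0.0272
```

Call:
play_rows(
  rows="0 0 0 -5 0 0 1; 0 0 0 -15 0 0 1; 0 0 0 -25 0 0 1; 0 0 0 -30 0 0 1; 0 0 0 -35 0 0 1; 0 0 0 -30 0 0 1; 0 0 0 -20 0 0 1; 0 0 0 0 0 0 1",
)

```text
time: 8.82
position: [0.5197, -0.3399, 0.1763]
tool_rot: [-0.038, 0.704, 0.033, 0.709]
ft_force: [0.8, -1.1, -0.8]
grip_width: 0.0276
```

```bash
python3 -c "
from go import *
rel(mix,(-34,-31-19),170,(1,0))
a=imaging.camera('wrist');cv2.imwrite('pics/p7.png',cv2.resize(a,(640,480)))
p=readout.get_obs()['position'];Rm=R.from_quat(readout.get_obs()['tool_rot'])
# tube ends in tool frame: z=0, y along tube
for x in(-4,-8,-12): print(x,proj('wrist',[p+Rm.apply(np.array([x,yy,0])/1000) for yy in(39,-39,77,-77,70,-70)])[:,:]*640/560)
" | tail -23
```

```text
mixer [0.4919 0.1459 0.0409] [-0.047  -0.494   0.7845 -0.2435  0.7533 -0.7318  0.3072  0.4808 -0.3911
 -0.4183]
pos [ 0.5197 -0.3399  0.1763] q [-0.759   0.5714  1.4964  0.      1.0638 -0.8583] w 0.027602342520806473 t 8.8167 F [ 0.7593 -1.1109 -0.778 ]
 target [0.46   0.0946 0.17  ] rot(tool) [0.0583 0.0068 0.0073] world d mm [-59.6817 434.5171  -6.2776]
 shift if turned first [  6.2776 436.5945 -41.8595] | in present axes [  2.8747 438.3265 -16.3703]
-4 [[318.0564 233.0056]
 [317.9636 368.526 ]
 [318.1201 151.7341]
 [317.9322 421.5302]
 [318.1072 167.5166]
 [317.9374 412.3257]]
-8 [[318.0367 235.247 ]
 [317.9451 373.2134]
 [318.1005 152.045 ]
 [317.9146 426.8584]
 [318.0876 168.2252]
 [317.9197 417.5567]]
-12 [[318.016  237.5982]
 [317.9259 378.0911]
 [318.0798 152.3723]
 [317.8964 432.3823]
 [318.0669 168.9708]
 [317.9013 422.9836]]
```

View pics/p7.png

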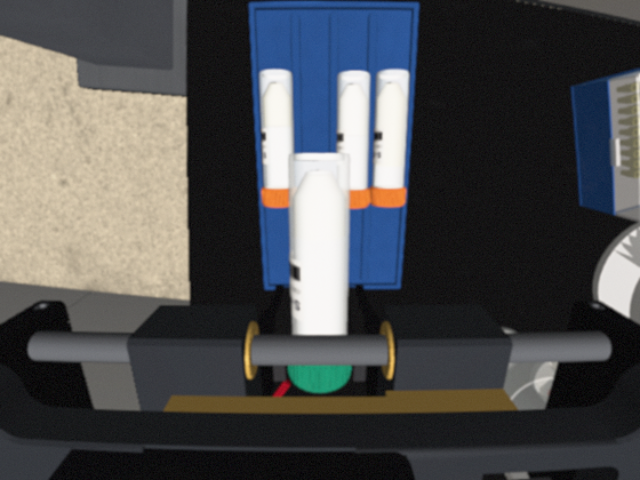

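The lift is good: the tube is held straight, its bottom end at (319,154) puts its middle about 18.5 mm towards +y from the TCP, and the oranges are undisturbed. Next I'll carry it to the mixer.

Call:
play_rows(
  rows="0 0 0 0 10 -2 1; 0 0 0 0 22 -3 1; 0 0 0 0 33 -3 1; 0 0 0 0 36 -3 1; 0 0 0 0 36 -3 1; 0 0 0 0 36 -3 1; 0 0 0 0 36 -3 1; 0 0 0 0 36 -3 1",
)

```text
time: 9.53
position: [0.4673, -0.0935, 0.169]
tool_rot: [-0.034, 0.708, 0.036, 0.704]
ft_force: [1.1, -0.2, 0.4]
grip_width: 0.0274
```

Call:
play_rows(
  rows="0.03 0 0 0 36 -3 1; 0.028 0 0 0 36 -3 1; 0 0 0 0 36 -3 1; 0 0 0 0 32 -3 1; 0 0 0 0 22 -3 1; 0 0 0 0 12 -1 1; 0 0 0 0 4 0 1; 0 0 0 0 0 0 1",
)

```text
time: 10.2
position: [0.4419, 0.0814, 0.1697]
tool_rot: [-0.015, 0.708, 0.015, 0.706]
ft_force: [0.1, -0.4, -0.9]
grip_width: 0.0275
```

```bash
python3 -c "
from go import *
rel(mix,(-34,-49.5),79,(1,0))" | tail -3
```

```text
pos [0.4419 0.0814 0.1697] q [-0.0673  0.381   1.9135 -0.      0.8511 -0.1106] w 0.02750608739532167 t 10.2 F [ 0.1156 -0.4267 -0.8807]
 target [0.4599 0.0951 0.079 ] rot(tool) [ 0.0023 -0.004  -0.0004] world d mm [ 18.0501  13.6432 -90.7034]
 shift if turned first [90.7034 12.8936 18.593 ] | in present axes [90.6343 12.8122 18.9821]
```

Call:
play_rows(
  rows="0 0 0 0 7 10 1; 0 0 0 0 6 9 1; 0 0 0 20 0 0 1; 0 0 0 20 0 0 1; 0 0 0 20 0 0 1; 0 0 0 10 0 0 1; 0 0 0 0 0 0 1; 0 0 0 0 0 0 1",
)

```text
time: 10.87
position: [0.4623, 0.0935, 0.1003]
tool_rot: [-0.014, 0.708, 0.014, 0.706]
ft_force: [-0.2, 0.6, -0.9]
grip_width: 0.0275
```

```bash
python3 -c "
from go import *
rel(mix,(-34,-49.5),78,(1,0))
b=imaging.camera('side');cv2.imwrite('pics/raw_s2.png',b)
a=imaging.camera('wrist')
b=cv2.resize(b[210:390,220:380],(400,450),interpolation=cv2.INTER_CUBIC);a=cv2.resize(a,(400,300))
c=np.zeros((450,800,3),np.uint8);c[:,:400]=b;c[:300,400:]=a;cv2.imwrite('pics/p8.png',c)
m=lambda x,y,z:[*tf(mix,np.array([x,y])/1000),z/1000]
P=[m(-34,-31+58,96),m(-34,-31-58,96),m(-34,49,74),m(-51,49,70),m(-17,49,70),m(-21,90,78)]
print((proj('side',P)-[220,210])*2.5);print(proj('wrist',P)*400/560+[400,0])
" | tail -15
```

```text
pos [0.4623 0.0935 0.1003] q [-0.038   0.5323  1.9213 -0.0002  0.6898 -0.0777] w 0.027489124803339357 t 10.8667 F [-0.2117  0.6363 -0.9002]
 target [0.4599 0.0951 0.078 ] rot(tool) [-0.0011 -0.0018 -0.    ] world d mm [ -2.3993   1.6111 -22.3316]
 shift if turned first [22.3316  1.7079 -2.3314] | in present axes [22.3357  1.7046 -2.2936]
[[250.2299 186.2152]
 [237.5253  59.8545]
 [251.1303 237.3433]
 [278.4281 241.108 ]
 [223.1456 241.9412]
 [234.4484 288.0812]]
[[594.6198  93.0542]
 [595.3574 222.9383]
 [595.018   65.2782]
 [575.1989  65.7828]
 [615.0147  65.7903]
 [611.5552   8.9399]]
```

View pics/p8.png

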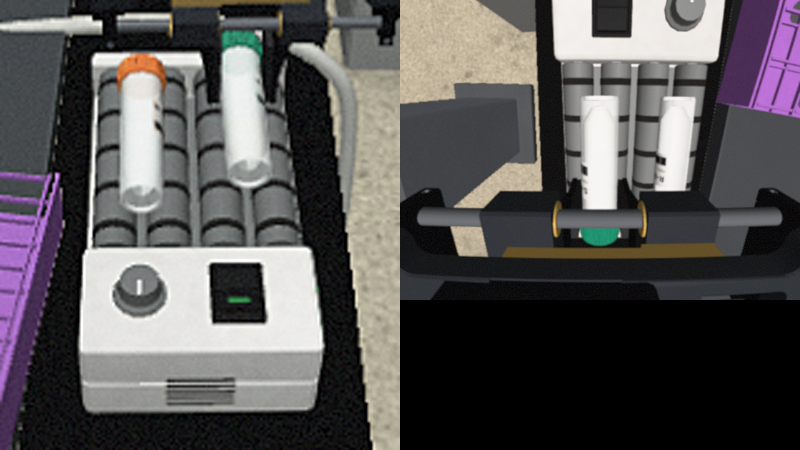

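The view confirms it. The front rollers sit at u≈576 and 616 (predicted 575 and 615), and the tube hangs nearly over the valley, needing 2.3 mm sideways.

Call:
play_rows(
  rows="0 0 0 0 1.7 -2.3 1; 0 0 0 6 0 0 1; 0 0 0 6 0 0 1; 0 0 0 5 0 0 1; 0 0 0 3 0 0 1; 0 0 0 0 0 0 1; 0 0 0 0 0 0 1",
)

```text
time: 11.55
position: [0.4597, 0.0958, 0.0807]
tool_rot: [-0.014, 0.707, 0.015, 0.707]
ft_force: [-0.7, -0.4, -0.8]
grip_width: 0.0273
```

```bash
python3 -c "
from go import *
rel(mix,(-34,-49.5),78,(1,0))" | tail -3
```

```text
pos [0.4597 0.0958 0.0807] q [-0.0333  0.5692  1.9396 -0.      0.6336 -0.0743] w 0.027287003543485556 t 11.55 F [-0.6752 -0.3932 -0.8229]
 target [0.4599 0.0951 0.078 ] rot(tool) [ 0.0001 -0.0009 -0.0001] world d mm [ 0.2235 -0.662  -2.6864]
 shift if turned first [ 2.6864 -0.6706  0.1963] | in present axes [ 2.6862 -0.6708  0.1985]
```

Call:
play_rows(
  rows="0 0 0 1 -0.6 0 1; 0 0 0 1 0 0 1; 0 0 0 0 0 0 1; 0 0 0 0 0 0 1",
)

```text
time: 11.88
position: [0.46, 0.0951, 0.0791]
tool_rot: [-0.014, 0.707, 0.014, 0.707]
ft_force: [0.8, -0.1, -1.5]
grip_width: 0.0274
```

Call:
play_rows(
  rows="0 0 0 0.8 0 0 1; 0 0 0 0 0 0 1; 0 0 0 0 0 0 1",
)

```text
time: 12.13
position: [0.46, 0.0951, 0.0783]
tool_rot: [-0.014, 0.707, 0.014, 0.707]
ft_force: [-0.7, 0.1, -0.9]
grip_width: 0.0276
```

Call:
play_rows(
  rows="0 0 0 0 0 0 0.64; 0 0 0 0 0 0 0.62; 0 0 0 0 0 0 0.58; 0 0 0 0 0 0 0.52; 0 0 0 0 0 0 0.48; 0 0 0 0 0 0 0.48; 0 0 0 0 0 0 0.48; 0 0 0 0 0 0 0.48",
)

```text
time: 12.8
position: [0.46, 0.0951, 0.0783]
tool_rot: [-0.014, 0.707, 0.014, 0.707]
ft_force: [0.0, -0.6, 0.0]
grip_width: 0.0446
```

Call:
play_rows(
  rows="0 0 0 0 0 0 0.48; 0 0 0 -5 0 0 0.48; 0 0 0 -15 0 0 0.48; 0 0 0 -30 0 0 0.48; 0 0 0 -30 0 0 0.48; 0 0 0 -20 0 0 1; 0 0 0 0 0 0 1; 0 0 0 0 0 0 1",
)

```text
time: 13.47
position: [0.4607, 0.0951, 0.1795]
tool_rot: [-0.015, 0.706, 0.014, 0.708]
ft_force: [0.3, 1.1, -0.4]
grip_width: 0.0324
```

```bash
python3 -c "
from go import *
b=imaging.camera('side');cv2.imwrite('pics/raw_s3.png',b)
a=imaging.camera('wrist')
b=cv2.resize(b[210:390,220:380],(400,450),interpolation=cv2.INTER_CUBIC);a=cv2.resize(a,(400,300))
c=np.zeros((450,800,3),np.uint8);c[:,:400]=b;c[:300,400:]=a;cv2.imwrite('pics/p9.png',c)
m=lambda x,y,z:[*tf(mix,np.array([x,y])/1000),z/1000]
P=[m(-34,-31+58,84),m(-34,-31-58,84),m(-34,-31,84)]
print((proj('side',P)-[220,210])*2.5);print(proj('wrist',P)*400/560+[400,0])
rel(mix,(-21,104),140,(1,0))
" | tail -9
```

```text
[[249.2788 199.2437]
 [236.82    72.6974]
 [242.7225 132.3911]]
[[599.8424  92.5014]
 [599.6416 183.4294]
 [599.7364 140.8658]]
pos [0.459  0.0952 0.1776] q [-0.0346  0.3895  1.8616 -0.      0.8923 -0.0756] w 0.025221558451047527 t 13.5667 F [-0.3034 -0.395  -0.04  ]
 target [0.4667 0.249  0.14  ] rot(tool) [ 0.0001 -0.0017 -0.0001] world d mm [  7.612  153.8364 -37.6132]
 shift if turned first [ 37.6132 153.3963  13.8977] | in present axes [ 37.6061 153.3909  13.9756]
```

The viewer limit is reached, so I'll check the placement numerically.

```bash
python3 -c "
from go import *
m=lambda x,y,z:[*tf(mix,np.array([x,y])/1000),z/1000]
for n in('wrist','side','top'):
  im=imaging.camera(n);h=cv2.cvtColor(im,cv2.COLOR_BGR2HSV)
  cc=proj(n,[m(-34,-80,84),m(-34,-89,84),m(-34,27,84),m(34.5,-80,84),m(-34,-31,98)]);print(n,'pred cap c, cap end, bottom, rear cap, midtop',cc.ravel())
  for nm,lo,hi in(('green',(60,100,50),(90,255,255)),('orange',(5,150,120),(20,255,255)),('white',(0,0,190),(180,40,255))):
    k=cv2.inRange(h,lo,hi);N,_,st,ce=cv2.connectedComponentsWithStats(k)
    for s,c in zip(st[1:],ce[1:]):
      if s[4]>40 and np.linalg.norm(cc-c,axis=1).min()<60: print(' ',nm,s,c)
" | tail -40
```

```text
tray [ 0.5272 -0.2769  0.1023] [-0.2616  0.1512  0.0107 -0.0041 -0.0283 -0.7416  0.2792  0.5946]
mixer [0.4919 0.1459 0.0409] [-0.047  -0.494   0.7845 -0.2435  0.7533 -0.7318  0.3072  0.4808 -0.3911
 -0.4183]
wrist pred cap c, cap end, bottom, rear cap, midtop [279.8505 248.2481 279.8279 256.9994 280.1498 129.5273 352.8542 248.3143
 279.987  201.3827]
  green [262 242  37  22 594] [279.9848 253.5202]
  orange [334 244  38  24 614] [352.658  256.5407]
  orange [336 289   5  24  67] [337.9104 300.194 ]
  white [245 121   2  32  49] [245.6327 134.2449]
  white [ 266  129   31  117 3290] [281.0447 186.0717]
  white [ 340  133   39  116 3274] [359.0785 189.4701]
  white [246 155   2  32  49] [246.5918 168.9388]
  white [247 192   2  27  44] [247.5682 203.8409]
  white [259 271  41  12 473] [278.7421 276.6977]
side pred cap c, cap end, bottom, rear cap, midtop [315.0786 242.6135 314.728  239.079  319.7115 289.6975 275.3507 243.0935
 317.4707 256.8894]
  green [306 233  20  15 133] [315.1429 237.6316]
  orange [267 232  19  14 119] [275.9244 236.605 ]
  white [215 216 139  21 509] [285.9823 220.3811]
  white [257 231  15   6  70] [263.1429 233.1429]
  white [282 231  52   5 208] [306.5144 232.7644]
  white [268 239  16  49 643] [275.4246 262.6376]
  white [309 239  19  50 640] [317.3203 263.6313]
  white [ 252  248   97  104 3126] [298.2137 329.4584]
  white [359 306   8  28  65] [361.8615 317.5846]
top pred cap c, cap end, bottom, rear cap, midtop [238.6548 241.427  243.2151 241.547  184.887  239.9318 240.2235 207.6504
 212.8679 239.5469]
  green [233 233  11  17 173] [238. 241.]
  orange [238 200   9  16 137] [241.8613 207.4964]
  white [229 193  35  70 591] [256.242  232.1827]
  white [139 212  35  17 421] [156.2352 219.6746]
```

The tube is seated in the valley. The cap and body match the predictions within about 1 mm and mirror the rear tube. Now the rocker.

Call:
play_rows(
  rows="0 0 0 0 30 4 1; 0 0 0 0 36 4 1; 0 0 0 0 36 4 1; 0 0 0 0 34 2 1; 0 0 0 0 18.5 0 1; 0 0 0 20 0 0 1; 0 0 0 20 0 0 1; 0 0 0 0 0 0 1",
)

```text
time: 14.38
position: [0.4643, 0.2497, 0.1342]
tool_rot: [-0.016, 0.71, 0.014, 0.704]
ft_force: [-0.3, -0.9, -0.9]
grip_width: 0.0007
```

```bash
python3 -c "
from go import *
rel(mix,(-21,105),79,(1,0))" | tail -3
```

```text
pos [0.4643 0.2497 0.1342] q [ 0.2813  0.5283  1.7549 -0.0001  0.8678  0.2392] w 0.0007073708378943693 t 14.3833 F [-0.269  -0.8719 -0.8732]
 target [0.4666 0.25   0.079 ] rot(tool) [ 0.0013 -0.0091  0.0023] world d mm [  2.2876   0.2992 -55.1975]
 shift if turned first [55.1975  0.2054  2.2979] | in present axes [55.1737  0.3296  2.7984]
```

Call:
play_rows(
  rows="0 0 0 20 0 1.5 1; 0 0 0 15 0 0 1; 0 0 0 8 0 0 1; 0 0 0 3 0 0 1; 0 0 0 3 0 0 1; 0 0 0 3 0 0 1; 0 0 0 2 0 0 1; 0 0 0 0 0 0 1",
)

```text
time: 15.05
position: [0.4696, 0.2503, 0.0846]
tool_rot: [-0.014, 0.707, 0.015, 0.707]
ft_force: [-0.1, 0.4, 0.1]
grip_width: 0.0003
```

```bash
python3 -c "
from go import *
rel(mix,(-21,105),78.5,(1,0))" | tail -3
```

```text
pos [0.4696 0.2503 0.0846] q [0.2795 0.6126 1.7833 0.0002 0.7445 0.2386] w 0.00030731083800227877 t 15.05 F [-0.1438  0.3954  0.1152]
 target [0.4666 0.25   0.0785] rot(tool) [-0.0001  0.0011 -0.0004] world d mm [-2.9652 -0.298  -6.1381]
 shift if turned first [ 6.1381 -0.1764 -2.9749] | in present axes [ 6.1348 -0.1793 -2.9816]
```

Call:
play_rows(
  rows="0 0 0 1.5 0 -2.5 1; 0 0 0 1.5 0 0 1; 0 0 0 1.5 0 0 1; 0 0 0 1.5 0 0 1; 0 0 0 0 0 0 1; 0 0 0 0 0 0 1",
)

```text
time: 15.55
position: [0.4674, 0.2506, 0.0793]
tool_rot: [-0.014, 0.706, 0.015, 0.708]
ft_force: [-0.9, 2.3, 8.9]
grip_width: 0.0005
```

Call:
play_rows(
  rows="0 0 0 1 0 0 1; 0 0 0 0 0 0 1; 0 0 0 0 0 0 1",
)

```text
time: 15.8
position: [0.4674, 0.2506, 0.0792]
tool_rot: [-0.014, 0.706, 0.015, 0.708]
ft_force: [-1.8, 1.4, 15.9]
grip_width: 0.0006
```

The rocker hit its stop at 79 mm with 16 N. Retract and check.

Call:
play_rows(
  rows="0 0 0 -5 0 0 1; 0 0 0 -20 0 0 1; 0 0 0 -30 0 0 1; 0 0 0 -35 0 0 1; 0 0 0 -35 0 0 1; 0 0 0 0 30 -10 1; 0 0 0 0 36 -10 1; 0 0 0 0 36 -10 1",
)

```text
time: 16.47
position: [0.4318, 0.3507, 0.2028]
tool_rot: [-0.014, 0.707, 0.013, 0.707]
ft_force: [0.6, 0.2, 0.2]
grip_width: 0.0003
```

Call:
play_rows(
  rows="0 0 0 0 36 -10 1; 0 0 0 0 36 -10 1; 0 0 0 0 36 -10 1; 0 0 0 0 36 -10 1; 0 0 0 0 20 -10 1; 0 0 0 0 0 0 1; 0 0 0 0 0 0 1; 0 0 0 0 0 0 1",
)

```text
time: 17.13
position: [0.3754, 0.5112, 0.2014]
tool_rot: [-0.016, 0.707, 0.014, 0.706]
ft_force: [0.5, 0.4, -0.1]
grip_width: 0.0004
```

```bash
python3 -c "
from go import *
m=lambda x,y,z:[*tf(mix,np.array([x,y])/1000),z/1000]
print(readout.get_obs()['position'])
for n in('side','top'):
  im=imaging.camera(n);cv2.imwrite('pics/raw_end_'+n+'.png',im)
  o=cv2.imread('pics/raw_'+n+'.png')
  print(n,'pred cap',proj(n,[m(-34,-80,84)]).ravel(),'mark off/on',proj(n,[m(-21,102.3,83),m(-21,102.3,79)]).ravel())
  for w,x in(('before',o),('now',im)):
    h=cv2.cvtColor(x,cv2.COLOR_BGR2HSV)
    for nm,lo,hi in(('green',(45,100,50),(90,255,255)),('orange',(5,150,120),(20,255,255))):
      N,_,st,ce=cv2.connectedComponentsWithStats(cv2.inRange(h,lo,hi))
      print(' ',w,nm,[(int(s[4]),*np.round(c,1).tolist()) for s,c in zip(st[1:],ce[1:]) if s[4]>5])
a=cv2.cvtColor(cv2.imread('pics/raw_side.png'),6)
b=cv2.cvtColor(cv2.imread('pics/raw_end_side.png'),6)
print(a[314:342:2,303:328:3]);print(b[314:342:2,303:328:3])
" | tail -42
```

```text
tray [ 0.5272 -0.2769  0.1023] [-0.2616  0.1512  0.0107 -0.0041 -0.0283 -0.7416  0.2792  0.5946]
mixer [0.4919 0.1459 0.0409] [-0.047  -0.494   0.7845 -0.2435  0.7533 -0.7318  0.3072  0.4808 -0.3911
 -0.4183]
[0.3754 0.5112 0.2014]
side pred cap [315.0786 242.6135] mark off/on [314.4682 330.0556 314.3504 331.7444]
  before green [(52, 287.4, 152.3), (19, 315.3, 329.5)]
  before orange [(44, 301.5, 151.5), (96, 266.8, 153.3), (119, 275.9, 236.6), (411, 174.7, 252.7), (2141, 170.5, 326.6)]
  now green [(134, 315.2, 237.6), (27, 315.0, 332.0)]
  now orange [(46, 301.0, 151.9), (95, 266.6, 153.3), (119, 275.9, 236.6), (417, 174.8, 252.8), (2180, 170.7, 326.8)]
top pred cap [238.6548 241.427 ] mark off/on [148.5152 232.4984 149.0829 232.8696]
  before green [(253, 51.1, 120.3), (101, 419.4, 232.5), (24, 148.4, 232.0), (32, 3.1, 265.0)]
  before orange [(252, 185.9, 122.8), (924, 122.8, 130.6), (192, 416.8, 209.5), (136, 241.8, 207.5), (100, 420.8, 248.0), (17, 0.7, 273.2), (165, 3.7, 303.1), (110, 3.7, 335.9)]
  now green [(254, 51.1, 120.3), (23, 148.3, 233.0), (159, 238.4, 241.0), (30, 
[... 581 characters left out ...]
28  28  10  15  28  22  14  17 232]
 [226  20  28  38  23  35  38  19 215]
 [240   5   8   6  14  11   3   4 222]
 [230 223 224 227 222 230 227 230 235]]
[[238 255 255 255 255 255 255 241 232]
 [147  11  33  25  31  33  29  69 234]
 [158  27  43  43  39  31  42  79 234]
 [229  29  41  40  43  39  36  40 235]
 [230  17  45  42  38  46  44   8 235]
 [225  33  42  40  38  38  36   1 235]
 [225  15  26  27  34  28  23   6 242]
 [223  23  27  34  25  32  33  15 244]
 [228  27  31  22  26  29  31  26 248]
 [224  20  32 150 146 145  33  28 247]
 [238  23  27  32  26  16  36  20 231]
 [231  23  18  15   8  17  25  14 216]
 [241   7   8   5  10   9   2   0 231]
 [232 233 231 234 230 235 233 235 238]]
```

The rocker mark dropped from v=329.5 to 332.0 in the side view (330.1 to 331.7 was predicted), so it is on. The green tube is in the valley and the oranges are unmoved.

```bash
python3 -c "
from rig import robot
print(robot.hand_in())"
```

```text
the job is handed in; nothing more can be done
None
```

The job is done and handed in at about 17 s of the 61 s allowed; the hand-in gives no verdict.

**What I did:**
- I pushed the green-capped tube about 57 mm out past its neighbours.
- I gripped the part standing out with 20 N, laid the tube between the front two rollers and let go with the mixer still off.
- I then pressed the green-marked end of the rocker down to its stop at 79 mm, where the force read about 16 N, and moved the arm clear.

**Last checks:**
- **Tube:** in the side, top and wrist views its cap matched the valley position to about 1 mm across and a few mm along. It lay in line with the rear tube and was still there after switching on.
- **Rocker:** its mark dropped 2.5 px in the side view, against 1.7 px predicted for the on position.
- **Orange caps:** none moved by more than 0.5 px from the first pictures.
- **Limits of these checks:** no check disagreed, but the picture viewer reached its limit of 12, so everything after letting go was checked by image code, not by eye. One top view was also wasted because the arm blocked it.

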